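Dial the tumbler to the teal program and switch it on

TASK

The rotary tumbler has just been charged with grit from the teal tub: with a fingertip, flick the lobed edge of its program thumbwheel away from the machine's front, click by click, until the wheel rests in its click with the teal flat on top, and do not run past it. Then press the raised, glowing half of the black rocker switch down with a fingertip until it snaps over, to switch the tumbler on. Only touch the two controls: grasp and lift nothing, do not shove the tumbler along the shelf, leave the things around it and the vial on its deck where they stand, and finish with the hand clear.

Things in the scene. Friction and masses are not known exactly. Their poses are not given: they have to be found in the camera images.
- tumbler: Light grey rotary tumbler, about 5 kg, standing loose on rubber feet; 210 mm deep (x), 360 mm wide (y). Origin: under the middle of the machine at shelf height; z up, +x from its front (robot side) to its back, +y from the drive housing to the roller bed. All tumbler points have these axes.
- deck (a point): Centre of the flat deck of the drive housing, 115 mm above the shelf, 210 mm deep (x) by 160 mm wide (y). It carries the program thumbwheel and the rocker switch.
- barrel_top (a point): Highest point of the black barrel (110 mm in diameter, 128 mm long, along y) that lies on the rollers beside the drive housing: 167 mm above the shelf. Part of the tumbler; leave it alone.
- wheel_axis (a point): Centre of the program thumbwheel, on its axle, 14 mm below the deck surface. The wheel is 30 mm wide and turns about the tumbler's y axis in a slot 78 mm long (x) by 34 mm wide. It is a six-sided drum: a coloured pocket with a flat floor on each side, and six dark-crested lobes (ribs across the wheel, 7 mm thick, round crest 36.5 mm from the axle) on the corners, 26 mm clear between neighbours.
- wheel_top (a point): Middle of the flat that lies on top, level, in a click position: 19.5 mm above the axle, 5.5 mm above the deck, between two white index marks on the deck. The colour of this pocket is the program that is set. The deck before and behind the slot is free.
- wheel_lobe (a point): Where the crest of the front lobe stands in every click position: 16.5 mm before (-x) and 32 mm above the axle, 18 mm above the deck; another stands as far behind. A fingertip drawn straight back (+x) over the wheel from 40 mm before the axle, its lowest point 23 to 27 mm above the axle, carries this lobe over the top: just one click. Then lift to go back.
- wheel (a joint): Wheel angle, rad; grows as the top moves to the tumbler's back (+x). Clicks are 1.047 (60 deg) apart, in order of advance: grey on top -4.19, red -3.14, yellow -2.09, white -1.05, TEAL 0, purple 1.05; stops just beyond both ends. Starts on grey, red or yellow, rarely poised midway between two. Let go, a spring plunger pulls it into the nearest click (within 0.05); 3 to 6 N at a lobe move it.
- rocker_pivot (a point): Pivot of the rocker switch, 4 mm above the deck. The black rocker is 36 mm long (x) by 22 mm wide (y), in a bezel 3 mm high on the deck.
- rocker_press (a point): Point on the top of the rocker's back (+x) half, the one with a glowing orange strip, 14 mm from the pivot: press here, straight down. Off, this half is raised 20 degrees and the point is about 7 mm above the pivot; on, it is level and the point is 2 mm above the pivot.
- rocker (a joint): Rocker angle, rad: 0 off (back half raised, front half level), 0.35 on (back half level, front half raised). It snaps over beyond 0.175 and stays; about 3 to 5 N at the press point turn it.
- tub: Bystander: sealed teal plastic grit tub, 115 mm in diameter, 116 mm tall, upright; origin at the centre of its underside.
- scoop: Bystander: stainless measuring scoop, cup 54 mm in diameter and 34 mm tall, flat handle about 105 mm long along its -x; origin under the cup.
- agate: Bystander: banded agate slab lying flat, 94 mm across, 10 mm thick; origin at the centre of its underside.
- vial: Bystander: cork-topped glass vial, 22 mm in diameter, 50 mm tall, standing upright on the back of the tumbler's deck, behind the rocker switch; origin at the centre of its underside.
- tray: Bystander: grey tray of polished stones, 110 by 180 mm, 28 mm tall, behind the tumbler; origin at the centre of its underside.
- barrel: Bystander: spare black barrel with a steel lid, standing upright, 112 mm in diameter, 149 mm tall; origin at the centre of its underside.
- brush: Bystander: brush, 190 mm long, lying on the shelf; origin at its middle on the underside.

How it is judged:
By the outcome, as a careful person would: the job done as asked, in the order asked, and still so for the second after the job is handed in, with the robot touching nothing.
It also fails if it takes over 58 s, if anything falls off the work surface, if the arm or the gripper's body presses on something with over 40 N, if the wrist force passes 120 N, or if a joint passes its speed limit or range.

ROBOT

A 7-joint arm with a two-finger parallel gripper is mounted at the origin on the work surface. World frame = base frame: x ahead of the robot, y to its left, z up, the work surface at z = 0. Lengths are in mm, angles in rad, forces in N, time in s.
With the tool pointing down it reaches from about 400 to 875 mm from the base axis. Payload 4.4 kg.
Tool frame: the origin (TCP) lies on the centre line of the jaws, within the pads' length; the fingertips stand 14 mm ahead of it and the grasp point (between the pads) lies 5 mm behind it; z points along the fingers, x is the direction in which the jaws open and shut, and the axes are right-handed (so a half turn about z gives the same grasp; the last joint's range is limited). The gripper opens to 85 mm and grips with 20 to 120 N. Pads are 22 mm wide; open, the fingers measure 114 mm over their backs; the gripper's body (76 mm by 85 mm) begins 54 mm behind the grasp point. The pads swing forward as they close: fully open they stand 13 mm farther back than shut.
Start: joints at [-1.274, 0.628, 0.038, 1.517, -0.027, 0.996, -0.02], TCP at [230.658, 607.712, 245.313] pointing down, gripper open.
Joint ranges: [-3.06, 3.06], [-0.37, 2.12], [-1.25, 1.32], [0.18, 2.47], [-1.1, 4.24], [0.23, 1.98], [-2.94, 2.94]. Speed limits (rad/s): [2.57, 2.57, 3.14, 3.14, 3.14, 3.14, 3.14].

INTERFACE

Orientations are given as [roll, pitch, yaw] about the fixed x, y, z axes, in that order (R = Rz(yaw) Ry(pitch) Rx(roll)).
In Python, from cell import ctrl gives the robot as it stands.
- The arm moves only by the tool send_rows, never from a script. Its argument "commands" is a list of rows, each a list of 5 numbers: the finger opening in mm, from 0 to 85.4, then the shift along the tool's x, y, z in mm, then the turn about the tool's z in degrees. In form: [[grip, x, y, z, roll], ...]. A call has 1 to 5 rows; each row is the pose to reach, as a shift and turn from the pose measured when the call began, along the tool's axes at that moment; what a row does not reach only later rows make up. A row lasts 1/10 s, in which the tool goes at most 50 mm and 8.59 degrees, less where a joint would pass 70% of its speed; a pose out of reach is approached as far as the arm can. A call with a gripper value outside its range is refused whole. The fingers move at their own pace and stop on an object; the grip force is fixed at half the most. Time passes only in rows, so rows that repeat a pose let the fingers close. It gives the time, the measured TCP pose, the force and the opening at its end, in the units of the state.
- ctrl.read_state(): the state, without advancing time (a new reading comes with each control period).
- ctrl.get_image(name): name is "scene" or "side" or "wrist"; returns the picture (480x640x3 uint8, red, green, blue); there is no depth.
- ctrl.camera_params(name): a dict with "fx", "fy", "cx", "cy" (pixels), "k1" (the pictures are not rectified: a ray, as slopes to the right and down, at radius r is drawn at 1 + k1 r^2 times it, then the intrinsics apply), "cam_to_world" (4x4, takes a point from camera to world coordinates). Camera axes: x right, y down, z forward; pixel columns grow to the right and rows downward; lengths in mm; the calibration is good to about 2 mm. A picture is of the moment at which its call begins: read the wrist's pose just before it. camera_params takes no time and is no camera call; for the wrist camera it gives the pose at the moment of the call.
- ctrl.finish_job(): hands the job in, once; it reports no verdict.
The state is a dict: "clock": time; "qpos": joint angles; "qd": joint speeds; "tau": joint torques, N m; "eef_pos": TCP position; "tool_rot": TCP orientation; "force": force on the tool from outside, world axes, zero at the start; "torque": the same for the moment, N m; "width": finger opening in mm.
Only numpy, scipy, OpenCV 4.12 (cv2) and the standard library are available. Lean on these libraries where they do the work, as an engineer would, in place of code of your own. Each camera call takes 0.05 s, during which the arm holds its last target.

## Working session

There is one attempt and no reset: what is moved stays moved. The work goes in short steps, Python scripts to look and compute and a tool call to move; the robot and the scene stay as the last step left them, time stands still between calls to the robot, and variables do not carry over. Pictures are saved under pics/ and viewed, and the job is handed in when it is done.

Besides the shell and the picture viewer there is one more tool, called by a JSON object that holds its "fn" and its "kwargs", one argument or row to a line. send_rows: Moves the arm, as the interface text tells. Its arguments: {"type":"object","properties":{"commands":{"type":"array"}},"required":["commands"]}

```bash
mkdir -p pics
python3 - <<'E'
from cell import ctrl
import cv2,numpy as np
s=ctrl.read_state()
print(s['clock'],s['eef_pos'],s['tool_rot'],s['width'],s['force'])
for n in ['scene','side','wrist']:
    p=ctrl.camera_params(n); print(n,{k:(np.round(v,3).tolist() if k=='cam_to_world' else v) for k,v in p.items()})
    cv2.imwrite(f'pics/{n}0.png',ctrl.get_image(n)[:,:,::-1])
E
```

```text
0.0 [230.43944535 607.14102646 244.3845023 ] [-3.14158621e+00  1.90006862e-03  1.20794238e+00] 85.577433145124 [ 0.62145039 -0.08708344  0.11764457]
scene {'fx': 448.0318406152194, 'fy': 448.0318406152194, 'cx': 314.3048836568856, 'cy': 238.52533251728275, 'k1': -0.04504733621262261, 'cam_to_world': [[0.567, 0.616, -0.547, 1158.255], [0.823, -0.43, 0.37, -352.802], [-0.008, -0.66, -0.751, 882.708], [0.0, 0.0, 0.0, 1.0]]}
side {'fx': 437.84279419868466, 'fy': 437.84279419868466, 'cx': 320.87237536985884, 'cy': 235.7979279180365, 'k1': -0.05532554189859265, 'cam_to_world': [[0.748, -0.395, 0.534, -69.324], [-0.664, -0.461, 0.589, -720.36], [0.014, -0.795, -0.607, 874.391], [0.0, 0.0, 0.0, 1.0]]}
wrist {'fx': 408.5238694045029, 'fy': 408.5238694045029, 'cx': 326.3879489108934, 'cy': 235.75987916371128, 'k1': -0.08584837305939594, 'cam_to_world': [[0.354, 0.897, 0.266, 162.259], [0.935, -0.339, -0.102, 633.211], [-0.001, 0.285, -0.959, 372.546], [0.0, 0.0, 0.0, 1.0]]}
```

View pics/scene0.png

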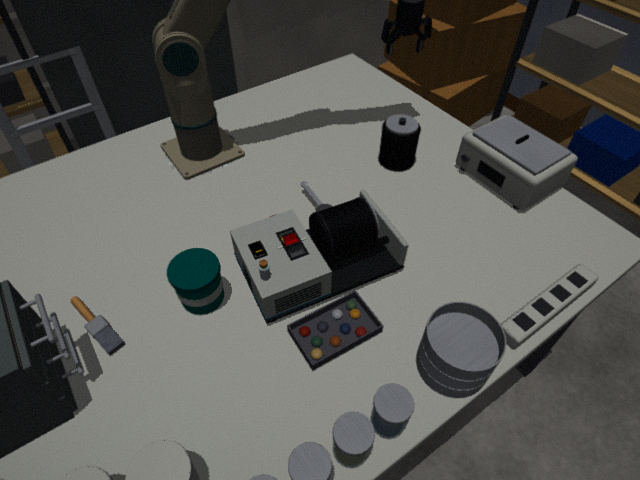

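View pics/side0.png

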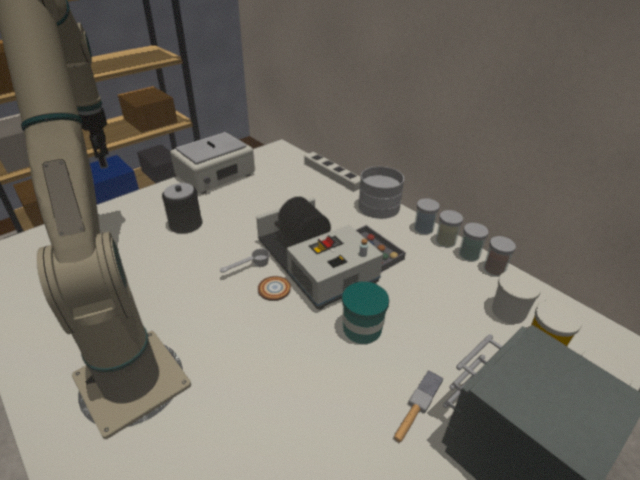

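View pics/wrist0.png

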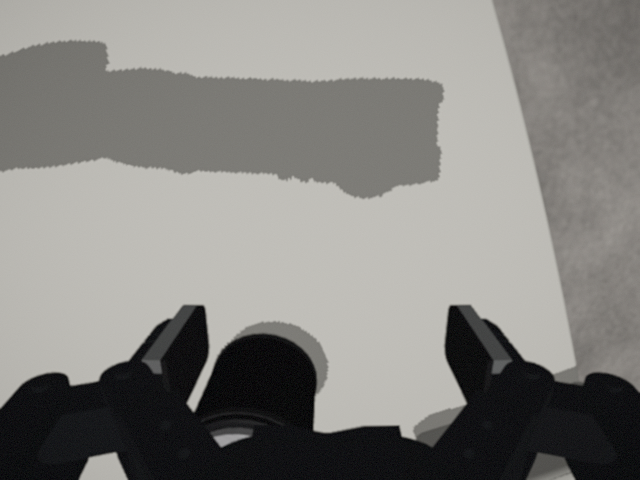

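Run:
```python
import cv2
a=cv2.imread('pics/scene0.png')[190:330,220:420]; cv2.imwrite('pics/sc0z.png',cv2.resize(a,(800,560),interpolation=cv2.INTER_CUBIC))
a=cv2.imread('pics/side0.png')[180:320,240:420]; cv2.imwrite('pics/si0z.png',cv2.resize(a,(720,560),interpolation=cv2.INTER_CUBIC))
```

```text
(no output)
```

View pics/sc0z.png

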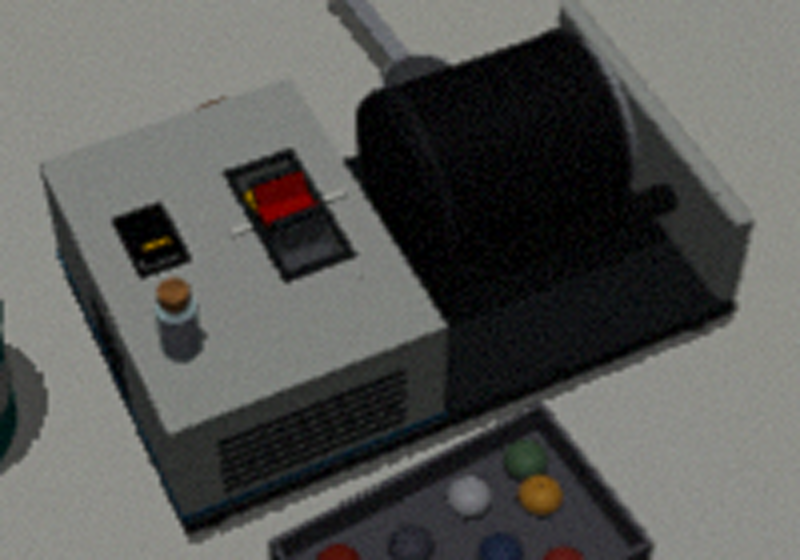

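View pics/si0z.png

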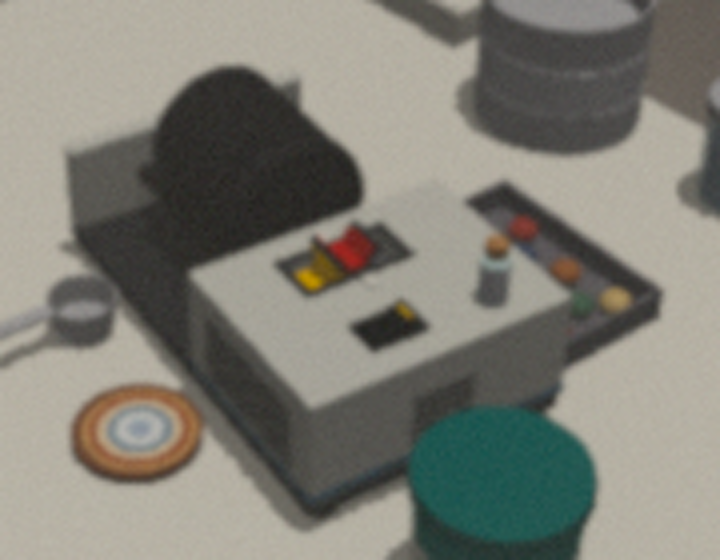

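```bash
cat > h.py <<'E'
import numpy as np,cv2
from cell import ctrl
def proj(p,X):
    T=np.array(p['cam_to_world']);X=np.atleast_2d(X)
    c=(X-T[:3,3])@T[:3,:3]
    s=c[:,:2]/c[:,2:];r2=(s**2).sum(1,keepdims=True)
    s=s*(1+p['k1']*r2)
    return s*[p['fx'],p['fy']]+[p['cx'],p['cy']]
def ray(p,uv,z):
    u=(np.array(uv,float)-[p['cx'],p['cy']])/[p['fx'],p['fy']]
    s=u.copy()
    for _ in range(20): s=u/(1+p['k1']*(s@s))
    T=np.array(p['cam_to_world']);d=T[:3,:3]@[s[0],s[1],1];o=T[:3,3]
    return o+d*(z-o[2])/d[2]
E
python3 - <<'E'
from h import *
sc=ctrl.camera_params('scene');si=ctrl.camera_params('side')
C=np.array([[-105,-80],[-105,80],[105,80],[105,-80]])
a=np.array([[42,165],[290,80],[445,325],[170,432]])/4+[220,190]-.4
b=np.array([[310,408],[190,270],[435,183],[565,298]])/4+[240,180]-.4
from scipy.optimize import least_squares
def W(q):
    c,s=np.cos(q[2]),np.sin(q[2]);return np.c_[C@np.array([[c,s],[-s,c]])+q[:2],np.full(4,115)]
for n,cam in (('scene',[(sc,a)]),('side',[(si,b)]),('both',[(sc,a),(si,b)])):
    f=lambda q:np.concatenate([(proj(p,W(q))-u).ravel() for p,u in cam])
    r=least_squares(f,[600,0,0]);print(n,r.x,np.round(r.fun,1))
sz=lambda x,y:ray(sc,np.array([x,y])/4+[220,190]-.4,115).round(1)
iz=lambda x,y:ray(si,np.array([x,y])/4+[240,180]-.4,115).round(1)
print('slot sc',[sz(*c) for c in [(225,172),(295,150),(355,255),(288,280)]],'marks',sz(240,233),sz(340,195))
print('rocker sc',[sz(*c) for c in [(113,216),(158,203),(190,262),(147,276)]])
print('vial',sz(185,357))
print('slot si',[iz(*c) for c in [(277,266),(310,295),(412,250),(380,223)]])
print('rocker si',[iz(*c) for c in [(350,325),(375,350),(428,325),(403,302)]])
E
```

```text
scene [ 5.80652992e+02 -5.95390141e+01 -1.57508655e-01] [-0.8 -0.7  0.2 -0.8  0.8  0.2 -0.2  0.7]
side [ 5.81087701e+02 -5.71394194e+01 -1.65019670e-01] [-0.5  0.1 -1.   0.4  0.2 -0.9  1.4 -0.1]
both [ 5.80454031e+02 -5.87737855e+01 -1.60507440e-01] [-0.4 -1.   0.5 -0.9  0.9  0.2 -0.1  0.4 -0.   0.6 -0.8  0.9  0.2 -0.6
  1.7  0.1]
slot sc [array([533.1, -37.2, 115. ]), array([541.8,   5.4, 115. ]), array([627.5, -10.3, 115. ]), array([621.2, -50.4, 115. ])] marks [577.4 -54.2 115. ] [585.9   7.5 115. ]
rocker sc [array([ 525.4, -106.7,  115. ]), array([531.6, -80.9, 115. ]), array([579.4, -88. , 115. ]), array([ 574.4, -112.5,  115. ])]
vial [ 633.9 -123.3  115. ]
slot si [array([542.3,   2.9, 115. ]), array([538.9, -35.7, 115. ]), array([625.8, -45.1, 115. ]), array([630.1,  -7.6, 115. ])]
rocker si [array([538.5, -76.5, 115. ]), array([ 534. , -105.7,  115. ]), array([ 577.9, -110.4,  115. ]), array([581.7, -82.2, 115. ])]
```

{"fn": "send_rows", "kwargs": {
  "commands": [
    [0, -33, 35, 0, 7.8],
    [0, -66, 70, 0, 15.6],
    [0, -99, 104, 0, 23.4],
    [0, -133, 139, 0, 31.2],
    [0, -166, 174, 0, 39]
  ]
}}

```text
clock: 0.65
eef_pos: [334.7, 388.4, 244.8]
tool_rot: [3.141, 0.001, 0.522]
force: [2.0, 0.7, -0.5]
width: 12.2
```

```bash
cat >> h.py <<'E'
from scipy.spatial.transform import Rotation as Ro
def need(target,yaw):
    s=ctrl.read_state();R=Ro.from_euler('xyz',s['tool_rot']).as_matrix()
    d=R.T@(np.array(target)-s['eef_pos'])
    y=np.arctan2(R[1,0],R[0,0])
    print('t',round(s['clock'],2),'pos',np.round(s['eef_pos'],1),'rot',np.round(s['tool_rot'],3),'w',round(s['width'],1),'F',np.round(s['force'],1))
    print('shift',np.round(d,1),'len',round(np.linalg.norm(d),1),'roll',round(-np.degrees(yaw-y),1))
E
python3 -c "
from h import *
need([565,-95,250],-.16)"
```

```text
t 0.65 pos [334.7 388.4 244.8] rot [3.141e+00 1.000e-03 5.220e-01] w 12.2 F [ 2.   0.7 -0.5]
shift [-41.3 533.8  -4.6] len 535.5 roll 39.1
```

{"fn": "send_rows", "kwargs": {
  "commands": [
    [0, -4, 49, 0, 7.8],
    [0, -8, 98, 0, 15.6],
    [0, -12, 147, 0, 23.4],
    [0, -16, 195, 0, 31.2],
    [0, -20, 244, 0, 39.1]
  ]
}}

```text
clock: 1.15
eef_pos: [439.4, 165.2, 245.2]
tool_rot: [3.141, 0.0, -0.166]
force: [0.8, 0.8, -0.7]
width: 0.1
```

```bash
python3 -c "
from h import *
need([565,-95,250],-.16)"
```

```text
t 1.15 pos [439.4 165.2 245.2] rot [ 3.141  0.    -0.166] w 0.1 F [ 0.8  0.8 -0.7]
shift [166.8 236.   -4.6] len 289.0 roll -0.3
```

{"fn": "send_rows", "kwargs": {
  "commands": [
    [0, 28, 40, 0, 0],
    [0, 56, 79, -2, 0],
    [0, 84, 118, -5, 0],
    [0, 112, 157, -5, 0],
    [0, 140, 196, -5, 0]
  ]
}}

```text
clock: 1.65
eef_pos: [545.7, -52.9, 250.4]
tool_rot: [3.141, 0.0, -0.165]
force: [-0.1, 0.3, 0.6]
width: -0.5
```

{"fn": "send_rows", "kwargs": {
  "commands": [
    [0, 27, 40, 0, 0],
    [0, 27, 40, 0, 0],
    [0, 27, 40, 0, 0]
  ]
}}

```text
clock: 1.95
eef_pos: [565.4, -98.2, 249.9]
tool_rot: [3.141, 0.001, -0.169]
force: [-1.1, -0.1, 0.0]
width: 0.1
```

```bash
python3 -c "
from h import *
need([565,-95,250],-.16)
p=ctrl.camera_params('wrist');np.save('w1.npy',p)
im=ctrl.get_image('wrist');cv2.imwrite('pics/w1.png',im[:,:,::-1])"
```

```text
t 1.95 pos [565.4 -98.2 249.9] rot [ 3.141e+00  1.000e-03 -1.690e-01] w 0.1 F [-1.1 -0.1  0. ]
shift [-0.9 -3.  -0.1] len 3.2 roll -0.5
```

View pics/w1.png

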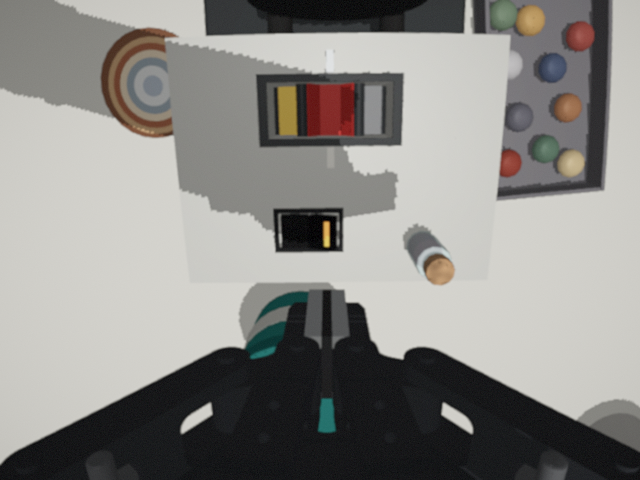

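Run:
```python
import cv2
a=cv2.imread('pics/w1.png')[40:280,230:470]; a=cv2.convertScaleAbs(a,alpha=1.5,beta=20);cv2.imwrite('pics/w1z.png',cv2.resize(a,(600,600),interpolation=cv2.INTER_CUBIC))
```

```text
(no output)
```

View pics/w1z.png

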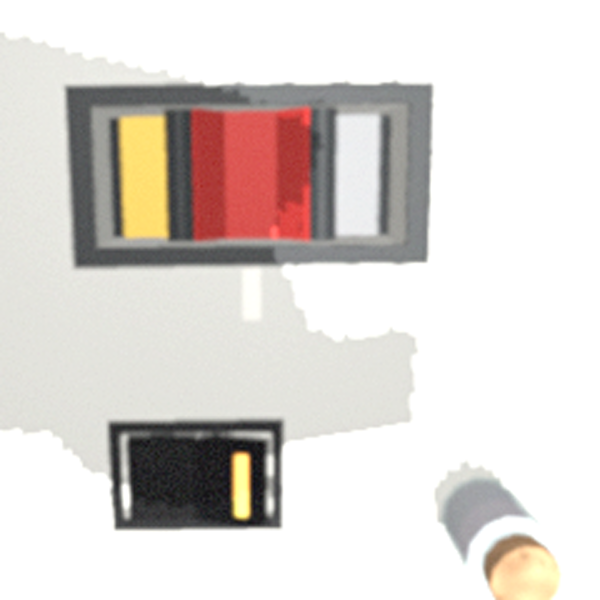

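Run:
```python
from h import *
p=np.load('w1.npy',allow_pickle=True).item()
z=lambda x,y,h:ray(p,np.array([x,y])/2.5+[230,40]-.3,h)
w=lambda x,y,h:ray(p,np.array([x,y]),h)
D=np.array([w(167,38,115),w(510,36,115),w(487,281,115),w(190,283,115)]);print(D.round(1),D.mean(0))
for a,b in((0,1),(3,2),(0,3),(1,2)):
    v=D[b]-D[a];print(np.linalg.norm(v).round(1),np.arctan2(v[1],v[0]).round(3))
S=np.array([z(66,87,115),z(433,86,115),z(428,262,115),z(75,266,115)]);print('slot',S.round(1),S.mean(0))
print('frame angle',[np.arctan2(*(S[b]-S[a])[[1,0]]).round(3) for a,b in((0,1),(3,2))])
m=z(252,294,115);m0=w(329.5,61,115);print('marks',m,m0,(m+m0)/2, np.arctan2(*(m0-m)[:2]))
L=[z(179,112,133),z(181,240,133),z(323,107,133),z(320,240,133)];print('lobes',np.round(L,1),np.mean(L,0))
B=np.array([z(108,423,118),z(284,422,118),z(281,528,118),z(115,529,118)]);print('bezel',B.round(1),B.mean(0))
print('strip',z(241,485,126))
print('vial top',z(522,572,165))
```

```text
[[ 489.3   35.7  115. ]
 [ 694.8    2.6  115. ]
 [ 669.8 -155.2  115. ]
 [ 463.3 -122.   115. ]] [579.30198108 -59.74317675 115.        ]
208.1 -0.159
209.2 -0.159
159.9 -1.735
159.8 -1.727
slot [[538.6   4.6 115. ]
 [626.9 -10.  115. ]
 [620.4 -52.  115. ]
 [532.  -38.2 115. ]] [579.46318834 -23.88929216 115.        ]
frame angle [np.float64(-0.164), np.float64(-0.155)]
marks [575.06196555 -52.69566204 115.        ] [583.99202196   4.64286926 115.        ] [579.52699376 -24.02639639 115.        ] 0.15450147218568502
lobes [[565.6  -7.3 133. ]
 [560.9 -35.7 133. ]
 [598.1 -11.7 133. ]
 [593.  -41.1 133. ]] [579.42041331 -23.96381531 133.        ]
bezel [[ 532.6  -79.   118. ]
 [ 577.9  -86.4  118. ]
 [ 572.6 -115.   118. ]
 [ 528.5 -107.9  118. ]] [552.89075944 -97.08526502 118.        ]
strip [564.42207792 -99.07206843 126.        ]
vial top [ 625.25004064 -118.28807928  165.        ]
```

Run:
```python
from h import *
p=np.load('w1.npy',allow_pickle=True).item()
s=ctrl.read_state();R=Ro.from_euler('xyz',s['tool_rot']).as_matrix()
for zt in (5,10,14,18):
    print(zt,[proj(p,s['eef_pos']+R@[x,-11,zt]).round(1)[0] for x in(-7,0,7)])
a=cv2.imread('pics/w1.png')[270:360,270:390]; cv2.imwrite('pics/w1t.png',cv2.resize(a,(720,540),interpolation=cv2.INTER_CUBIC))
need([579.7-40*.987-10*.987,-24+.159*50,175],-.16)
```

```text
5 [array([305.8, 290.3]), array([325.5, 290.3]), array([345.2, 290.3])]
10 [array([306.5, 284.7]), array([325.6, 284.7]), array([344.7, 284.7])]
14 [array([307. , 280.4]), array([325.6, 280.4]), array([344.2, 280.4])]
18 [array([307.4, 276.4]), array([325.6, 276.4]), array([343.8, 276.3])]
t 2.0 pos [565.2 -96.2 249.8] rot [-3.142e+00  2.000e-03 -1.660e-01] w -0.2 F [-1.   0.7  0.1]
shift [-47.4 -73.3  74.9] len 115.0 roll -0.3
```

View pics/w1t.png

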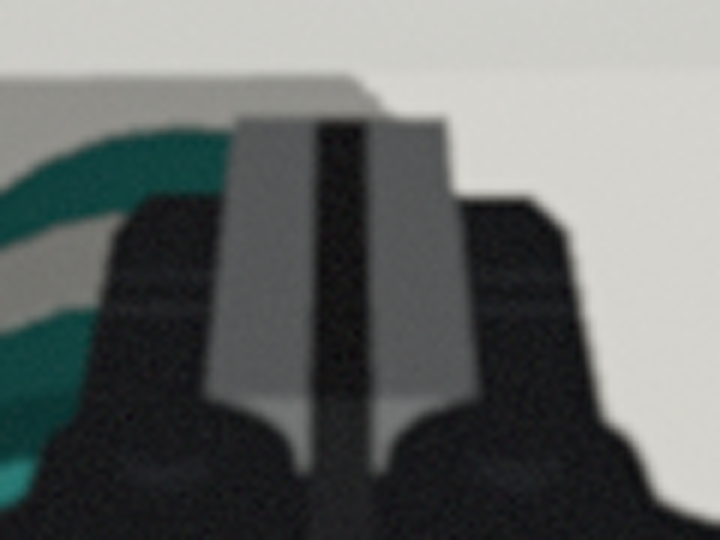

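{"fn": "send_rows", "kwargs": {
  "commands": [
    [0, -20, -30, 12, 0],
    [0, -40, -60, 36, 0],
    [0, -49, -73, 60, -0.3],
    [0, -49, -73, 75, -0.3],
    [0, -49, -73, 90, -0.3]
  ]
}}

```text
clock: 2.5
eef_pos: [527.6, -12.4, 159.2]
tool_rot: [-3.14, 0.003, -0.155]
force: [0.7, 0.4, 0.4]
width: 0.4
```

{"fn": "send_rows", "kwargs": {
  "commands": [
    [0, 0, 0, 6, 0],
    [0, 0, 0, 6, 0]
  ]
}}

```text
clock: 2.7
eef_pos: [526.3, -10.2, 152.5]
tool_rot: [-3.139, 0.006, -0.152]
force: [0.1, 0.6, 0.3]
width: -0.3
```

```bash
cat >> h.py <<'E'
AX=np.array([579.7,-24.]);XH=np.array([np.cos(.16),-np.sin(.16)])
def pt(d,z): return [*(AX+d*XH),z]
def where():
    s=ctrl.read_state();v=s['eef_pos'][:2]-AX;print('rel axle x',round(v@XH,1),'y',round(v@[-XH[1],XH[0]],1),'tip-axle',round(s['eef_pos'][2]-14-101,1))
E
python3 - <<'E'
from h import *
need(pt(-52,140),-.16);where()
P={n:ctrl.camera_params(n) for n in('scene','side')}
s=ctrl.read_state();R=Ro.from_euler('xyz',s['tool_rot']).as_matrix()
for n in P:
    im=ctrl.get_image(n)[:,:,::-1].copy()
    c=proj(P[n],s['eef_pos']+R@[0,0,14])[0]
    print(n,c, [proj(P[n],s['eef_pos']+R@[x,y,14])[0].round(1).tolist() for x in(-6.5,6.5) for y in(-11,11)])
    o=(c-[70,60]).astype(int);print(o)
    a=im[o[1]:o[1]+100,o[0]:o[0]+130]
    cv2.imwrite(f'pics/{n}1z.png',cv2.resize(cv2.convertScaleAbs(a,alpha=1.5,beta=15),(780,600),interpolation=cv2.INTER_CUBIC))
E
```

```text
t 2.7 pos [526.3 -10.2 152.5] rot [-3.139  0.006 -0.152] w -0.3 F [0.1 0.6 0.3]
shift [ 2.9  5.2 12.5] len 13.8 roll 0.5
rel axle x -54.9 y 5.1 tip-axle 37.5
scene [283.582555   218.96095676] [[286.8, 215.6], [278.1, 218.7], [289.1, 219.3], [280.3, 222.4]]
[213 158]
side [307.44270725 244.01755729] [[303.3, 242.6], [307.5, 247.0], [307.4, 241.1], [311.6, 245.4]]
[237 184]
```

View pics/scene1z.png

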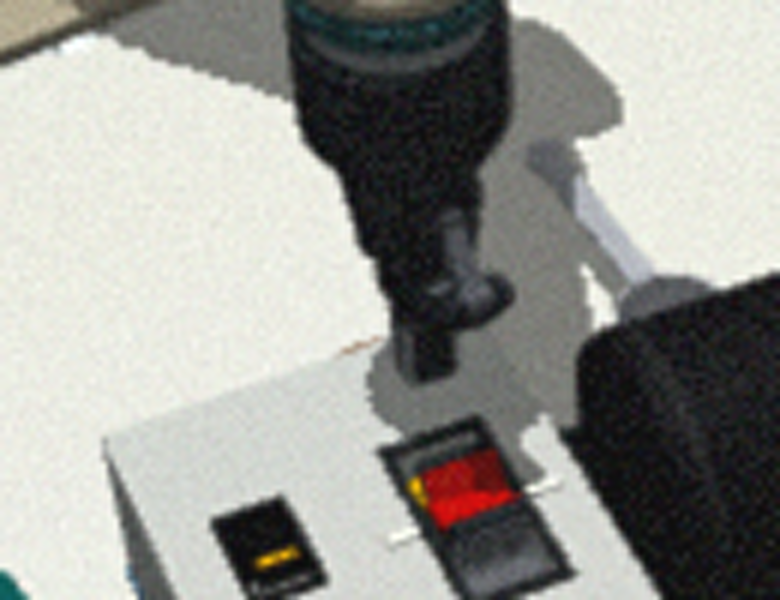

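View pics/side1z.png

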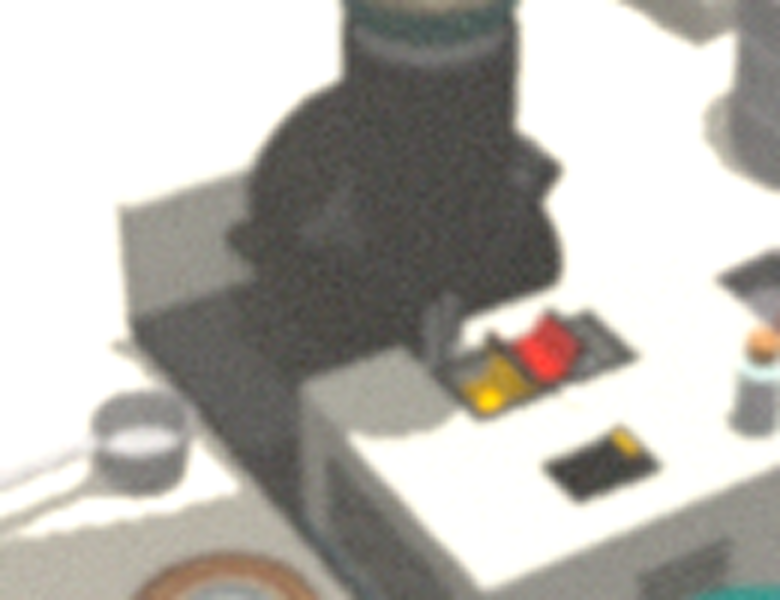

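{"fn": "send_rows", "kwargs": {
  "commands": [
    [0, 3, 5, 6, 0.5],
    [0, 3, 5, 12, 0.5],
    [0, 3, 5, 12, 0.5],
    [0, 3, 5, 12, 0.5]
  ]
}}

```text
clock: 3.2
eef_pos: [529.7, -17.1, 141.5]
tool_rot: [-3.14, 0.003, -0.163]
force: [-0.1, -0.2, -0.1]
width: -0.1
```

Run:
```python
from h import *
need(pt(3,140),-.16);where()
```

```text
t 3.2 pos [529.7 -17.1 141.5] rot [-3.14e+00  3.00e-03 -1.63e-01] w -0.1 F [-0.1 -0.2 -0.1]
shift [53.5 -1.3  1.3] len 53.5 roll -0.2
rel axle x -50.5 y -1.2 tip-axle 26.5
```

{"fn": "send_rows", "kwargs": {
  "commands": [
    [0, 5, -1, 1, 0],
    [0, 11, -1, 1.5, 0],
    [0, 17, -1, 1.5, 0],
    [0, 23, -1, 1.5, 0],
    [0, 28, -1, 1.5, 0]
  ]
}}

```text
clock: 3.7
eef_pos: [554.0, -20.0, 140.2]
tool_rot: [-3.139, 0.012, -0.163]
force: [-14.2, 2.5, 23.7]
width: -0.4
```

Run:
```python
from h import *
need(pt(3,140),-.16);where()
```

```text
t 3.7 pos [554.  -20.  140.2] rot [-3.139  0.012 -0.163] w -0.4 F [-14.2   2.5  23.7]
shift [29.  -0.3 -0.2] len 29.0 roll -0.2
rel axle x -26.0 y -0.2 tip-axle 25.2
```

```bash
cat >> h.py <<'E'
def snap(n,tag,box,size,alpha=1.5,beta=15):
    im=ctrl.get_image(n)[:,:,::-1]
    x,y,w,h=box;a=im[y:y+h,x:x+w]
    cv2.imwrite(f'pics/{tag}.png',cv2.resize(cv2.convertScaleAbs(a,alpha=alpha,beta=beta),size,interpolation=cv2.INTER_CUBIC))
E
python3 - <<'E'
from h import *
snap('side','si2',(270,215,100,75),(800,600))
snap('scene','sc2',(240,190,100,75),(800,600))
snap('wrist','w2',(160,0,320,480),(400,600))
need(pt(3,140),-.16)
E
```

```text
t 3.85 pos [554.5 -20.1 140.8] rot [-3.138  0.011 -0.163] w -0.2 F [-9.4  2.3 16.7]
shift [28.5 -0.3  0.5] len 28.5 roll -0.2
```

View pics/si2.png

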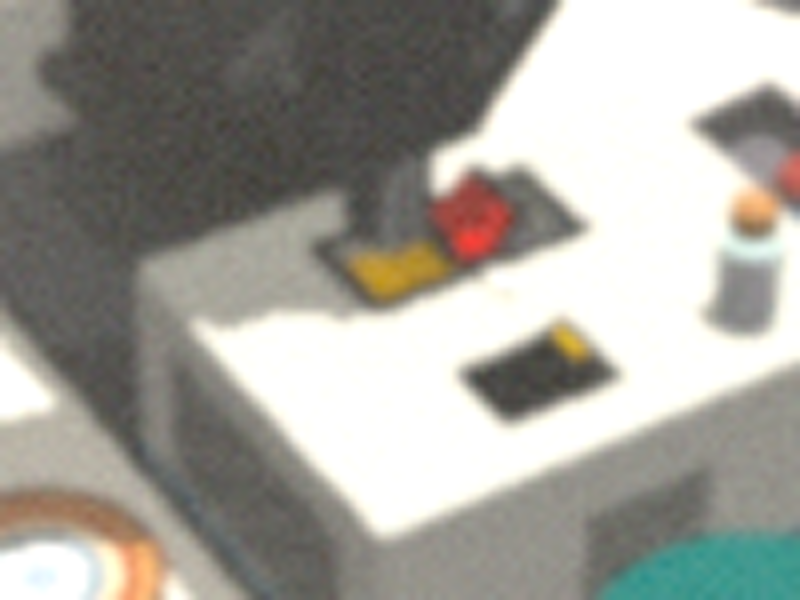

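View pics/sc2.png

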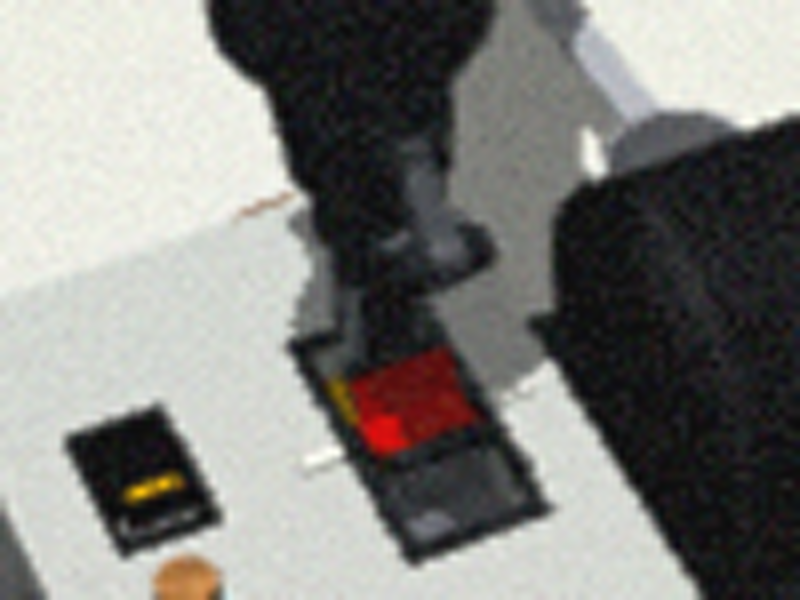

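View pics/w2.png

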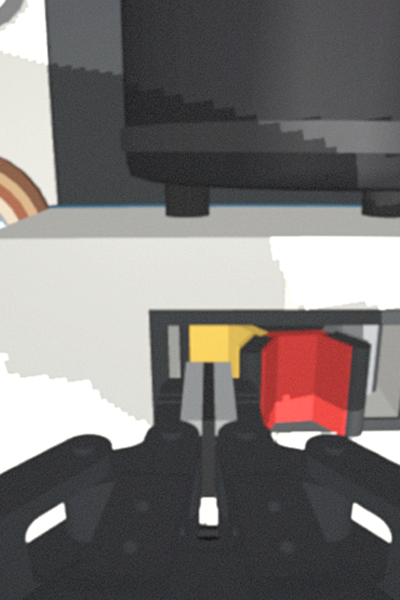

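```bash
python3 - <<'E'
from h import *
p=ctrl.camera_params('wrist')
for (u,v,z) in [(252,342,137),(252,342,134),(268,380,137),(353,340,129),(370,345,129),(235,362,126),(182,362,126)]:
    w=ray(p,np.array([u/1.25+160,v/1.25]),z)[:2]-AX; print(u,v,z,(w@XH).round(1),(w@[-XH[1],XH[0]]).round(1))
E
python3 - <<'E'
import cv2
a=cv2.imread('pics/w2.png')[290:460,130:400];cv2.imwrite('pics/w2z.png',cv2.resize(a,(800,504),interpolation=cv2.INTER_CUBIC))
E
```

```text
252 342 137 -13.6 19.6
252 342 134 -13.3 18.5
268 380 137 -8.7 8.1
353 340 129 16.9 17.1
370 345 129 22.1 15.5
235 362 126 -17.7 8.7
182 362 126 -33.9 8.7
```

View pics/w2z.png

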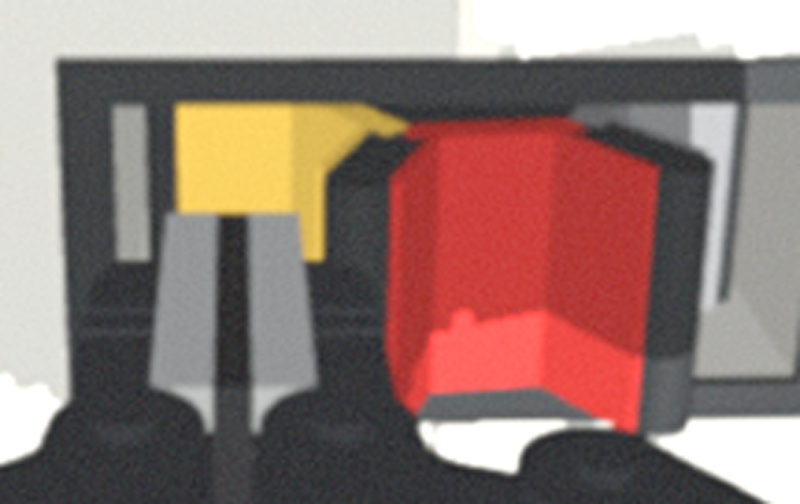

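{"fn": "send_rows", "kwargs": {
  "commands": [
    [0, -2, 0, -2, 0],
    [0, -3, 0, -2.5, 0],
    [0, -3, 0, -2.5, 0]
  ]
}}

```text
clock: 4.15
eef_pos: [552.1, -19.8, 143.4]
tool_rot: [-3.139, 0.01, -0.163]
force: [0.1, -0.1, -0.2]
width: 0.0
```

Run:
```python
from h import *
need(pt(3,142.7),-.16);where()
```

```text
t 4.15 pos [552.1 -19.8 143.4] rot [-3.139  0.01  -0.163] w 0.0 F [ 0.1 -0.1 -0.2]
shift [31.  -0.3  0.4] len 31.0 roll -0.2
rel axle x -28.0 y -0.2 tip-axle 28.4
```

{"fn": "send_rows", "kwargs": {
  "commands": [
    [0, 4, 0, 0.5, 0],
    [0, 8, 0, 0.6, 0],
    [0, 12, 0, 0.6, 0],
    [0, 15, 0, 0.6, 0]
  ]
}}

```text
clock: 4.55
eef_pos: [565.6, -21.9, 144.3]
tool_rot: [-3.137, 0.013, -0.163]
force: [-6.6, 1.4, 23.0]
width: -0.0
```

Run:
```python
from h import *
need(pt(3,142.7),-.16);where()
```

```text
t 4.55 pos [565.6 -21.9 144.3] rot [-3.137  0.013 -0.163] w -0.0 F [-6.6  1.4 23. ]
shift [17.2 -0.2  1.4] len 17.3 roll -0.2
rel axle x -14.2 y -0.2 tip-axle 29.3
```

Run:
```python
from h import *
snap('wrist','w3',(240,200,216,162),(800,600))
need(pt(3,142.7),-.16)
```

```text
t 4.6 pos [567.9 -22.3 144.7] rot [-3.137  0.008 -0.163] w 0.1 F [-1.8  0.5 15.9]
shift [15.  -0.2  1.9] len 15.1 roll -0.2
```

View pics/w3.png

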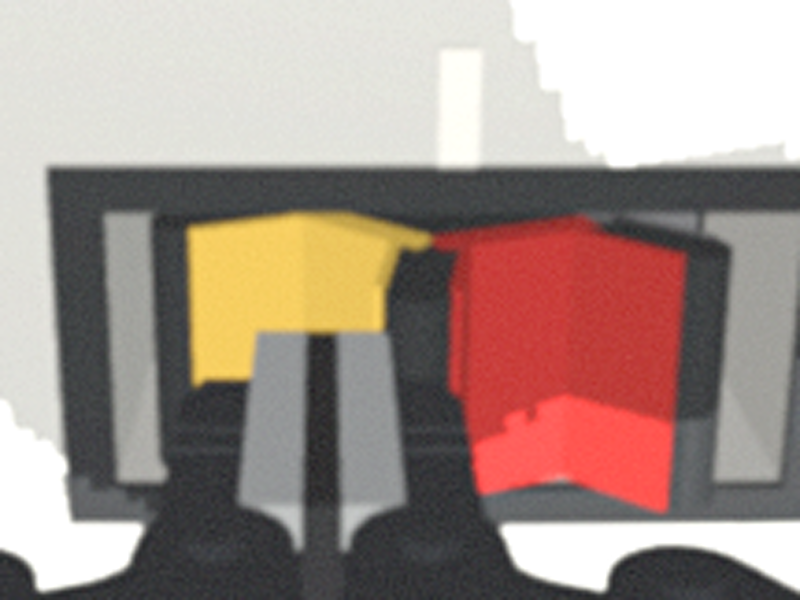

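{"fn": "send_rows", "kwargs": {
  "commands": [
    [0, 0, 0, -1.5, 0],
    [0, 4, 0, -1.5, 0],
    [0, 8, 0, -1.5, 0],
    [0, 12, 0, -1.5, 0],
    [0, 15, 0, -1.5, 0]
  ]
}}

```text
clock: 5.1
eef_pos: [583.2, -24.9, 145.6]
tool_rot: [-3.138, 0.008, -0.163]
force: [-0.4, -0.2, 0.2]
width: 0.4
```

Run:
```python
from h import *
snap('wrist','w4',(240,200,216,162),(800,600))
need(pt(3,170),-.16);where()
```

```text
t 5.15 pos [583.6 -25.  145.7] rot [-3.138  0.008 -0.163] w 0.1 F [0.9 0.1 0.2]
shift [ -1.2  -0.4 -24.3] len 24.3 roll -0.2
rel axle x 4.0 y -0.3 tip-axle 30.7
```

View pics/w4.png

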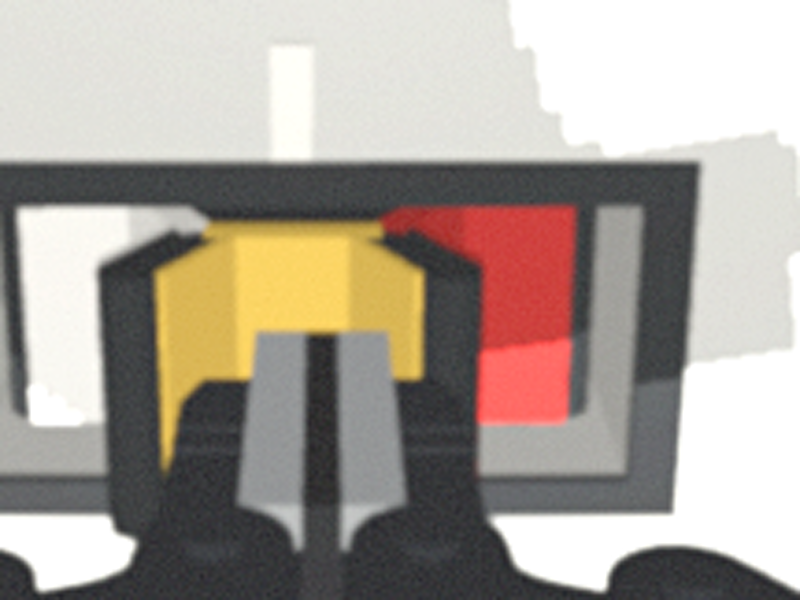

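{"fn": "send_rows", "kwargs": {
  "commands": [
    [0, -1, 0, -12, 0],
    [0, -2, 0, -22, 0],
    [0, -28, 0, -22, 0],
    [0, -54, 0, -20, 0],
    [0, -54, 0, -8, 0]
  ]
}}

```text
clock: 5.65
eef_pos: [527.9, -15.6, 155.9]
tool_rot: [-3.136, 0.008, -0.163]
force: [0.3, -0.5, 0.4]
width: -0.1
```

Run:
```python
from h import *
need(pt(-40,142.5),-.16);where()
```

```text
t 5.65 pos [527.9 -15.6 155.9] rot [-3.136  0.008 -0.163] w -0.1 F [ 0.3 -0.5  0.4]
shift [12.6  0.1 13.3] len 18.3 roll -0.2
rel axle x -52.5 y 0.0 tip-axle 40.9
```

{"fn": "send_rows", "kwargs": {
  "commands": [
    [0, 4, 0, 8, 0],
    [0, 10, 0, 13.3, 0],
    [0, 14, 0, 13.3, 0],
    [0, 14, 0, 13.3, 0]
  ]
}}

```text
clock: 6.05
eef_pos: [543.2, -18.3, 142.4]
tool_rot: [-3.137, 0.007, -0.163]
force: [0.4, 0.0, 0.1]
width: 0.3
```

Run:
```python
from h import *
need(pt(-10,146),-.16);where()
```

```text
t 6.05 pos [543.2 -18.3 142.4] rot [-3.137  0.007 -0.163] w 0.3 F [0.4 0.  0.1]
shift [26.9 -0.3 -3.8] len 27.2 roll -0.2
rel axle x -36.9 y -0.2 tip-axle 27.4
```

{"fn": "send_rows", "kwargs": {
  "commands": [
    [0, 7, 0, 0, 0],
    [0, 12, 0, -0.8, 0],
    [0, 17, 0, -1.8, 0],
    [0, 22, 0, -3, 0],
    [0, 26, 0, -3.6, 0]
  ]
}}

```text
clock: 6.55
eef_pos: [569.8, -22.7, 146.0]
tool_rot: [-3.137, 0.006, -0.163]
force: [0.0, -0.1, 0.4]
width: -0.2
```

Run:
```python
from h import *
need(pt(4,146),-.16);where()
snap('wrist','w5',(240,200,216,162),(800,600))
```

```text
t 6.55 pos [569.8 -22.7 146. ] rot [-3.137  0.006 -0.163] w -0.2 F [ 0.  -0.1  0.4]
shift [14.  -0.3 -0. ] len 14.0 roll -0.2
rel axle x -10.0 y -0.3 tip-axle 31.0
```

View pics/w5.png

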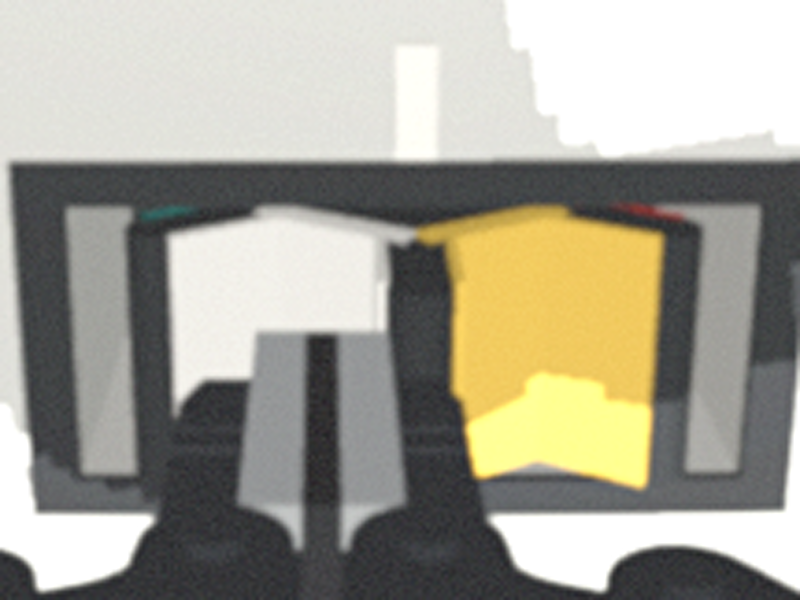

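{"fn": "send_rows", "kwargs": {
  "commands": [
    [0, 5, 0, 0, 0],
    [0, 10, 0, 0, 0],
    [0, 14, 0, 0, 0],
    [0, 14, 0, 0, 0]
  ]
}}

```text
clock: 7.0
eef_pos: [585.6, -25.4, 146.1]
tool_rot: [-3.137, 0.003, -0.163]
force: [0.3, -0.7, -0.1]
width: 0.0
```

Run:
```python
from h import *
need(pt(4,146),-.16);where()
snap('wrist','w6',(240,200,216,162),(800,600))
```

```text
t 7.0 pos [585.6 -25.4 146.1] rot [-3.137e+00  3.000e-03 -1.630e-01] w 0.0 F [ 0.3 -0.7 -0.1]
shift [-2.1 -0.4  0.1] len 2.1 roll -0.2
rel axle x 6.1 y -0.4 tip-axle 31.1
```

View pics/w6.png

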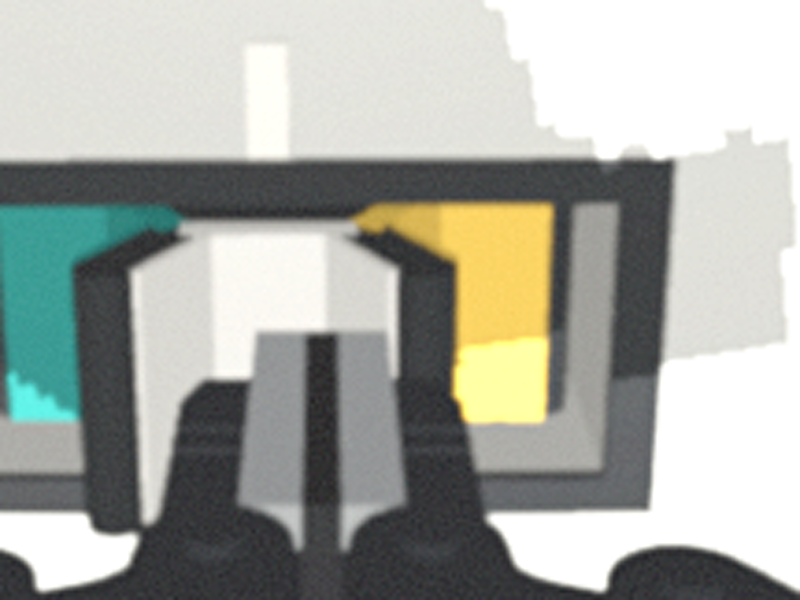

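White now on top, clicked; teal is next. One more identical stroke.

{"fn": "send_rows", "kwargs": {
  "commands": [
    [0, -2, 0, -12, 0],
    [0, -3, 0, -22, 0],
    [0, -30, 0, -22, 0],
    [0, -56, 0, -20, 0],
    [0, -56, 0, -8, 0]
  ]
}}

```text
clock: 7.55
eef_pos: [527.3, -15.5, 156.0]
tool_rot: [-3.136, 0.004, -0.163]
force: [0.3, 0.1, 0.8]
width: -0.0
```

Run:
```python
from h import *
need(pt(-39,142.5),-.16);where()
```

```text
t 7.55 pos [527.3 -15.5 156. ] rot [-3.136  0.004 -0.163] w -0.0 F [0.3 0.1 0.8]
shift [14.2  0.  13.4] len 19.5 roll -0.2
rel axle x -53.1 y 0.0 tip-axle 41.0
```

{"fn": "send_rows", "kwargs": {
  "commands": [
    [0, 4, 0, 8, 0],
    [0, 10, 0, 13.4, 0],
    [0, 14, 0, 13.4, 0],
    [0, 14, 0, 13.4, 0]
  ]
}}

```text
clock: 7.95
eef_pos: [542.6, -18.2, 142.5]
tool_rot: [-3.136, 0.003, -0.164]
force: [0.3, 0.3, 1.1]
width: -0.2
```

Run:
```python
from h import *
need(pt(-10,146),-.16);where()
```

```text
t 7.95 pos [542.6 -18.2 142.5] rot [-3.136e+00  3.000e-03 -1.640e-01] w -0.2 F [0.3 0.3 1.1]
shift [27.5 -0.3 -3.6] len 27.8 roll -0.2
rel axle x -37.5 y -0.2 tip-axle 27.5
```

{"fn": "send_rows", "kwargs": {
  "commands": [
    [0, 7, 0, 0, 0],
    [0, 12, 0, -0.8, 0],
    [0, 17, 0, -1.8, 0],
    [0, 22, 0, -3, 0],
    [0, 26, 0, -3.6, 0]
  ]
}}

```text
clock: 8.45
eef_pos: [569.0, -22.6, 146.2]
tool_rot: [-3.136, 0.002, -0.163]
force: [-1.0, -0.0, 0.7]
width: -0.2
```

{"fn": "send_rows", "kwargs": {
  "commands": [
    [0, 5, 0, 0, 0],
    [0, 10, 0, 0, 0],
    [0, 13, 0, 0, 0],
    [0, 13, 0, 0, 0]
  ]
}}

```text
clock: 8.85
eef_pos: [582.6, -24.9, 146.1]
tool_rot: [-3.136, 0.001, -0.164]
force: [-0.3, -0.4, -0.3]
width: -0.5
```

Run:
```python
from h import *
need(pt(4,146),-.16);where()
snap('wrist','w7',(240,200,216,162),(800,600))
```

```text
t 8.85 pos [582.6 -24.9 146.1] rot [-3.136e+00  1.000e-03 -1.640e-01] w -0.5 F [-0.3 -0.4 -0.3]
shift [ 1.  -0.4  0.1] len 1.1 roll -0.2
rel axle x 3.0 y -0.4 tip-axle 31.1
```

View pics/w7.png

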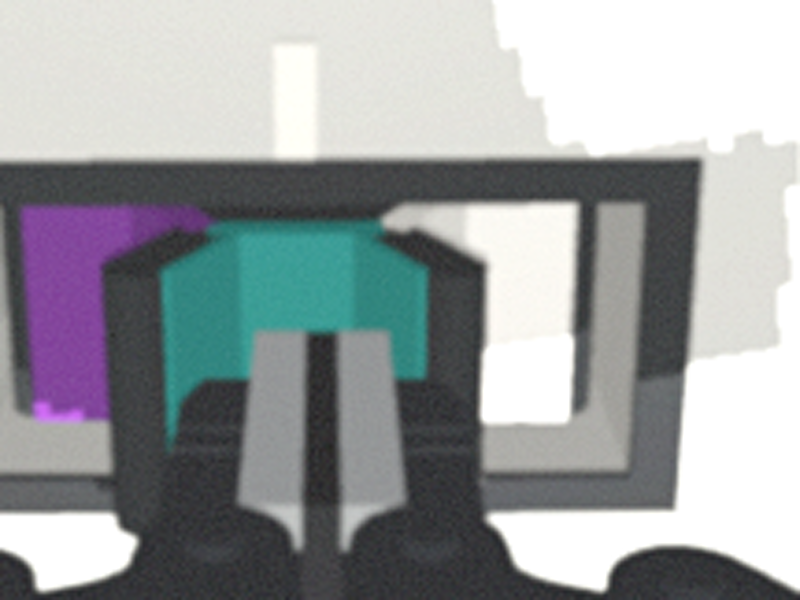

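{"fn": "send_rows", "kwargs": {
  "commands": [
    [0, -1, 0, -12, 0],
    [0, -1, 0, -30, 0],
    [0, -1, 0, -50, 0],
    [0, -1, 0, -55, 0]
  ]
}}

```text
clock: 9.3
eef_pos: [582.4, -25.2, 203.8]
tool_rot: [-3.136, -0.002, -0.164]
force: [1.1, 0.3, 0.1]
width: 0.2
```

Run:
```python
from h import *
need([552+14*.987,-97-14*.159,200],-.16+np.pi/2);where()
print(ctrl.read_state()['qpos'].round(2) if hasattr(ctrl.read_state()['qpos'],'round') else ctrl.read_state()['qpos'])
snap('wrist','w8',(0,0,640,480),(640,480),1.2,5)
```

```text
t 9.3 pos [582.4 -25.2 203.8] rot [-3.136e+00 -2.000e-03 -1.640e-01] w 0.2 F [1.1 0.3 0.1]
shift [-4.3 75.7  3.3] len 75.9 roll -90.2
rel axle x 2.8 y -0.8 tip-axle 88.8
[-0.26  0.61  0.41  1.77 -0.32  0.83  0.14]
```

View pics/w8.png

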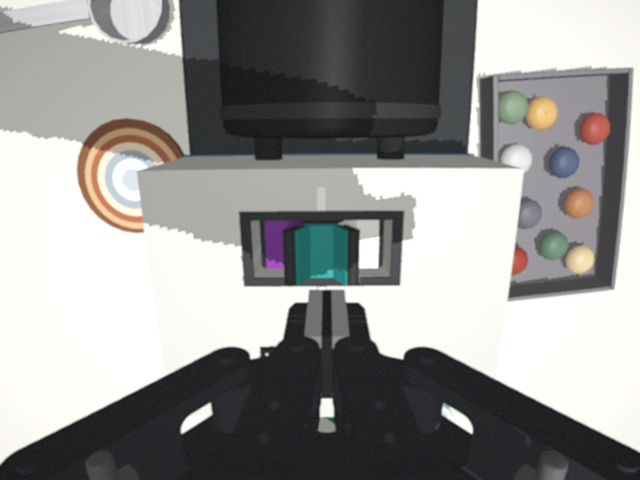

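{"fn": "send_rows", "kwargs": {
  "commands": [
    [0, -1, 16, 0, -8],
    [0, -2, 32, 0, -16],
    [0, -3, 48, 0, -24],
    [0, -4, 64, 0, -32],
    [0, -4, 76, 0, -40]
  ]
}}

```text
clock: 9.85
eef_pos: [564.9, -100.5, 202.4]
tool_rot: [-3.138, -0.004, 0.54]
force: [0.2, 0.0, 0.2]
width: 0.1
```

{"fn": "send_rows", "kwargs": {
  "commands": [
    [0, 0, 0, 0, -8],
    [0, 0, 0, 0, -16],
    [0, 0, 0, 0, -24],
    [0, 0, 0, 0, -32],
    [0, 0, 0, 0, -40]
  ]
}}

```text
clock: 10.35
eef_pos: [564.3, -100.3, 201.8]
tool_rot: [-3.14, -0.006, 1.243]
force: [-0.7, 0.2, 0.6]
width: -0.0
```

Run:
```python
from h import *
need([553+14*.987,-97-14*.159,165],-.16+np.pi/2)
```

```text
t 10.35 pos [ 564.3 -100.3  201.8] rot [-3.14  -0.006  1.243] w -0.0 F [-0.7  0.2  0.6]
shift [ 1.6  2.1 36.8] len 36.9 roll -9.6
```

{"fn": "send_rows", "kwargs": {
  "commands": [
    [0, 1, 1, 10, -5],
    [0, 1.6, 2.1, 25, -9.6],
    [0, 1.6, 2.1, 37, -9.6],
    [0, 1.6, 2.1, 37, -9.6]
  ]
}}

```text
clock: 10.75
eef_pos: [565.0, -99.1, 162.7]
tool_rot: [-3.136, -0.006, 1.409]
force: [0.2, 0.6, 0.1]
width: 0.3
```

Run:
```python
from h import *
need([553+14*.987,-97-14*.159,145],-.16+np.pi/2)
snap('wrist','w9',(0,0,640,480),(640,480),1.2,5)
snap('side','si9',(290,210,100,75),(800,600))
snap('scene','sc9',(220,200,100,75),(800,600))
```

```text
t 10.75 pos [565.  -99.1 162.7] rot [-3.136 -0.006  1.409] w 0.3 F [0.2 0.6 0.1]
shift [ 0.1  1.9 17.7] len 17.8 roll -0.1
```

View pics/w9.png

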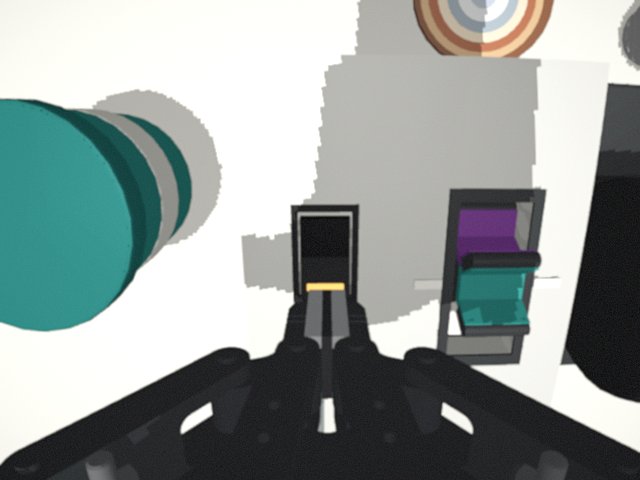

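View pics/si9.png

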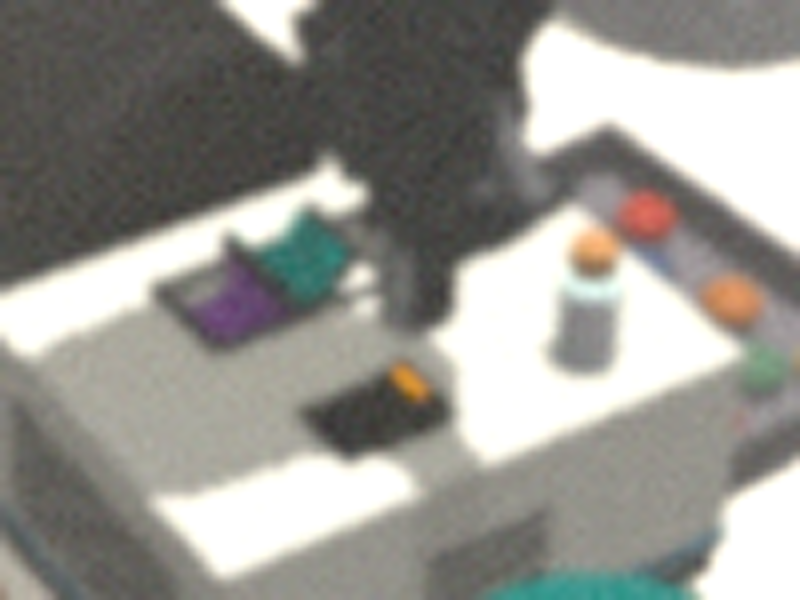

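View pics/sc9.png

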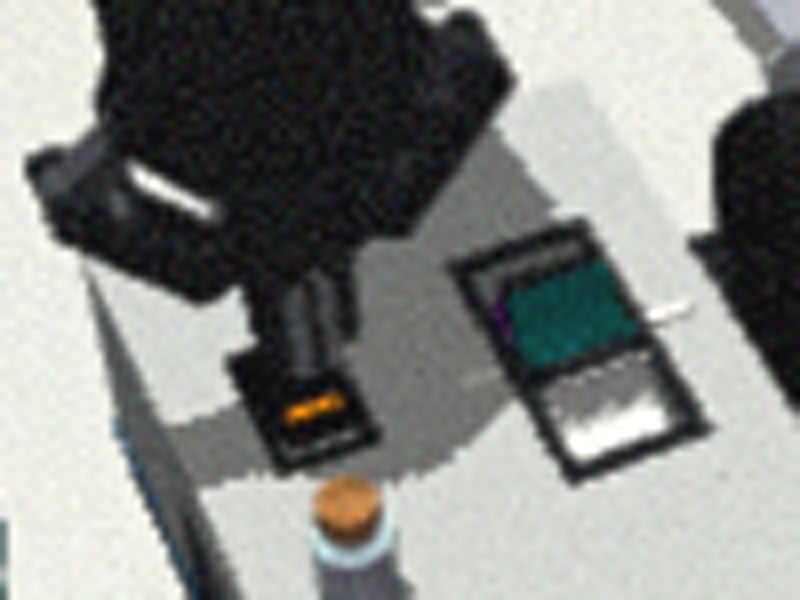

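{"fn": "send_rows", "kwargs": {
  "commands": [
    [0, 0, 1, 6, 0],
    [0, 0, 1.5, 12, 0],
    [0, 0, 1.5, 17, 0],
    [0, 0, 1.5, 20, 0],
    [0, 0, 1.5, 22, 0]
  ]
}}

```text
clock: 11.4
eef_pos: [568.2, -99.4, 142.5]
tool_rot: [-3.14, -0.006, 1.41]
force: [0.2, 0.8, 0.2]
width: -0.2
```

Run:
```python
from h import *
need([553+14*.987,-97-14*.159,135],-.16+np.pi/2)
```

```text
t 11.4 pos [568.2 -99.4 142.5] rot [-3.14  -0.006  1.41 ] w -0.2 F [0.2 0.8 0.2]
shift [-0.1 -1.3  7.5] len 7.6 roll -0.1
```

{"fn": "send_rows", "kwargs": {
  "commands": [
    [0, 0, -1, 2, 0],
    [0, 0, -1, 4, 0],
    [0, 0, -1, 5, 0],
    [0, 0, -1, 6, 0]
  ]
}}

```text
clock: 11.8
eef_pos: [566.9, -99.1, 136.4]
tool_rot: [-3.14, -0.006, 1.41]
force: [0.1, 0.1, 0.3]
width: 0.4
```

Run:
```python
from h import *
need([553+14*.987,-97-14*.159,135],-.16+np.pi/2)
snap('wrist','w10',(240,180,160,160),(600,600))
```

```text
t 11.8 pos [566.9 -99.1 136.4] rot [-3.14  -0.006  1.41 ] w 0.4 F [0.1 0.1 0.3]
shift [-0.1 -0.1  1.4] len 1.4 roll -0.0
```

View pics/w10.png

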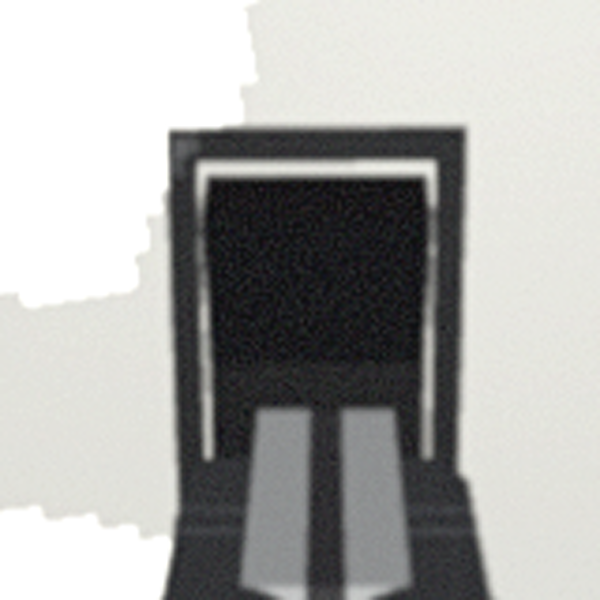

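{"fn": "send_rows", "kwargs": {
  "commands": [
    [0, 0, 0, 1, 0],
    [0, 0, 0, 2, 0],
    [0, 0, 0, 2.5, 0]
  ]
}}

```text
clock: 12.15
eef_pos: [566.0, -99.0, 134.9]
tool_rot: [-3.138, -0.006, 1.41]
force: [-4.2, 0.3, 15.9]
width: 0.3
```

Run:
```python
from h import *
need([553+14*.987,-97-14*.159,132],-.16+np.pi/2)
snap('wrist','w11',(240,180,160,160),(600,600))
snap('scene','sc11',(220,200,100,75),(800,600))
```

```text
t 12.15 pos [566.  -99.  134.9] rot [-3.138 -0.006  1.41 ] w 0.3 F [-4.2  0.3 15.9]
shift [-0.1  0.8  2.9] len 3.0 roll -0.1
```

View pics/w11.png

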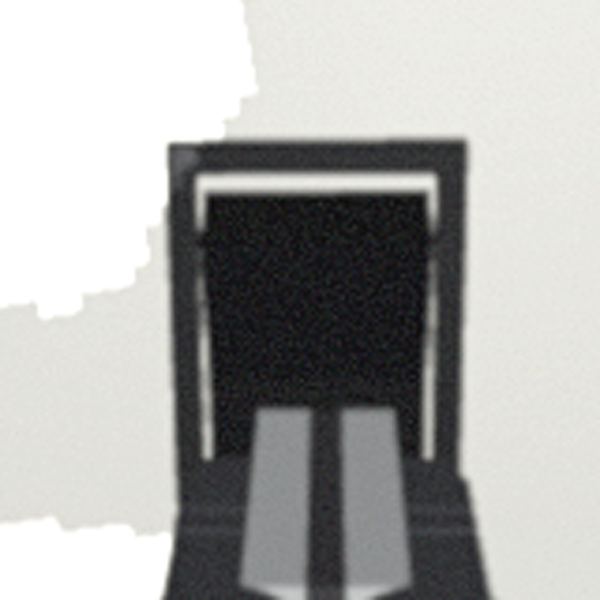

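View pics/sc11.png

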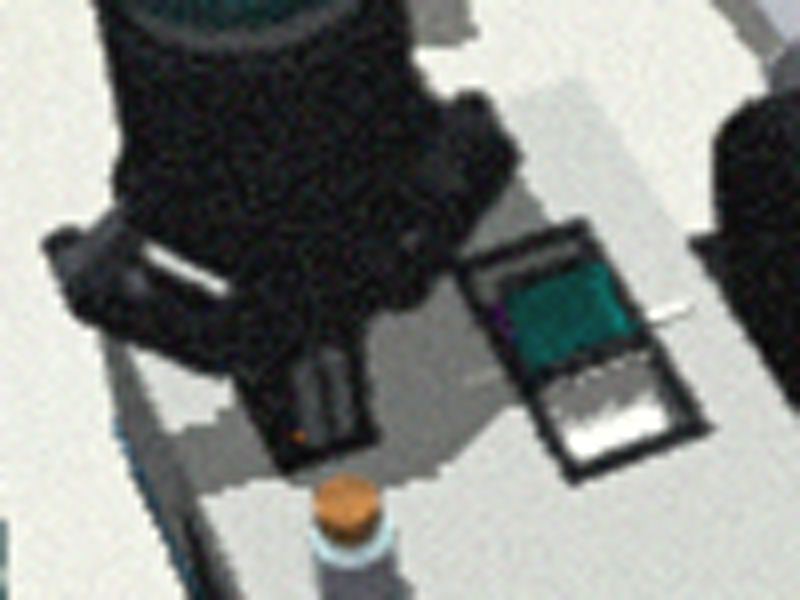

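{"fn": "send_rows", "kwargs": {
  "commands": [
    [0, 0, 0, -5, 0],
    [0, 0, 0, -20, 0],
    [0, 0, 0, -45, 0],
    [0, 0, 0, -80, 0],
    [0, 0, 0, -120, 0]
  ]
}}

```text
clock: 12.75
eef_pos: [565.0, -99.6, 255.1]
tool_rot: [-3.135, -0.006, 1.41]
force: [0.2, -0.7, -0.2]
width: -0.1
```

{"fn": "send_rows", "kwargs": {
  "commands": [
    [0, 0, -40, -5, 0],
    [0, 0, -80, -10, 0],
    [0, 0, -100, -10, 0],
    [0, 0, -100, -10, 0]
  ]
}}

```text
clock: 13.15
eef_pos: [463.1, -83.2, 266.0]
tool_rot: [-3.132, -0.005, 1.41]
force: [0.4, 0.1, 0.0]
width: 0.2
```

Run:
```python
from h import *
need([553,-97,132],-.16+np.pi/2)
snap('wrist','w12',(0,0,640,480),(640,480),1.2,5)
snap('scene','sc12',(200,180,200,150),(800,600))
snap('side','si12',(240,170,200,150),(800,600))
```

```text
t 13.15 pos [463.1 -83.2 266. ] rot [-3.132 -0.005  1.41 ] w 0.2 F [0.4 0.1 0. ]
shift [1.000e-01 9.220e+01 1.331e+02] len 161.9 roll -0.1
```

View pics/w12.png

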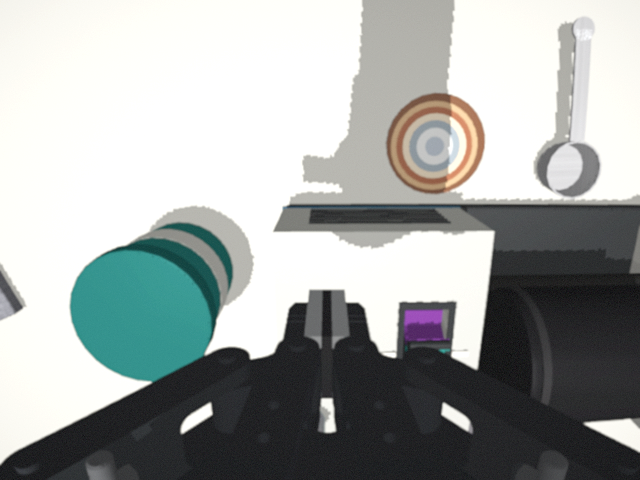

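View pics/sc12.png

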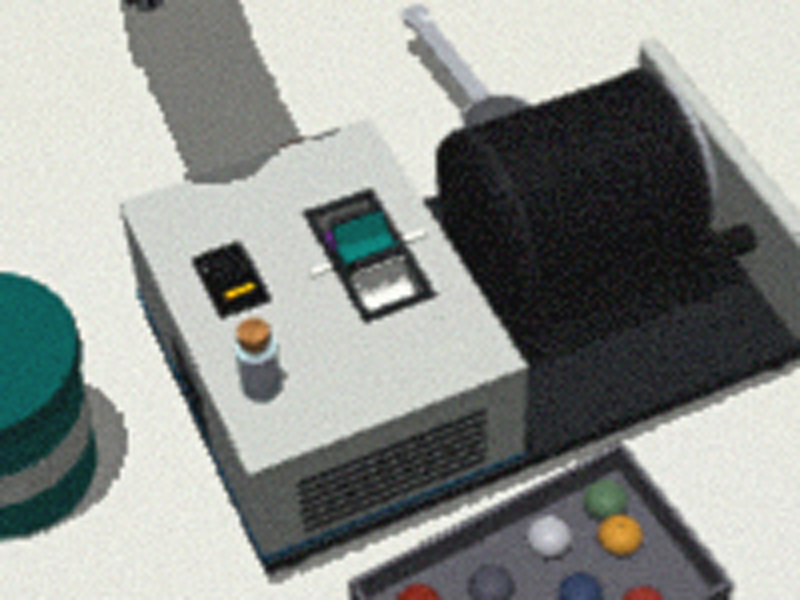

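View pics/si12.png

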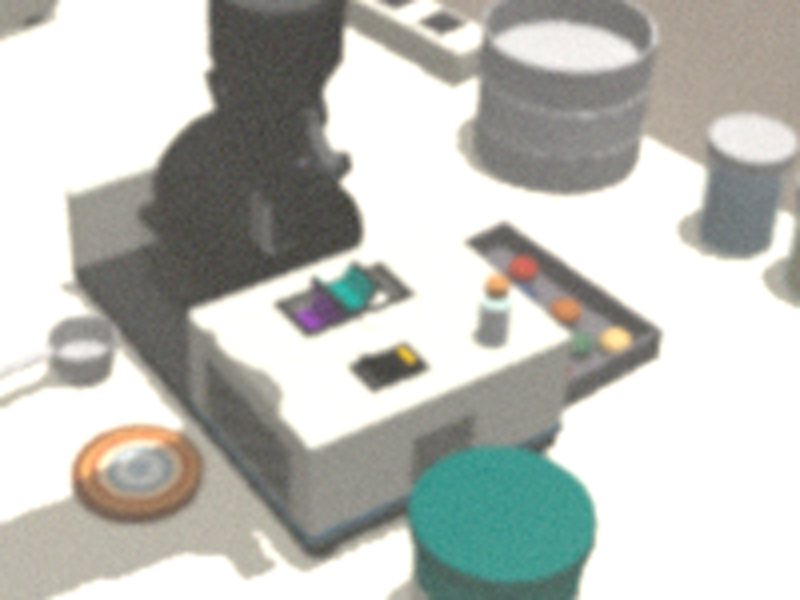

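Run:
```python
from h import *
out=[]
for n,b in(('scene',(240,232,40,36)),('side',(318,245,40,36))):
    x,y,w,h=b
    o=cv2.imread(f'pics/{n}0.png')[y:y+h,x:x+w]; c=ctrl.get_image(n)[y:y+h,x:x+w,::-1]
    out.append(np.hstack([cv2.resize(cv2.convertScaleAbs(i,alpha=2.2,beta=20),(390,290),interpolation=cv2.INTER_CUBIC) for i in(o,c)]))
cv2.imwrite('pics/cmp.png',np.vstack(out))
```

```text
(no output)
```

View pics/cmp.png

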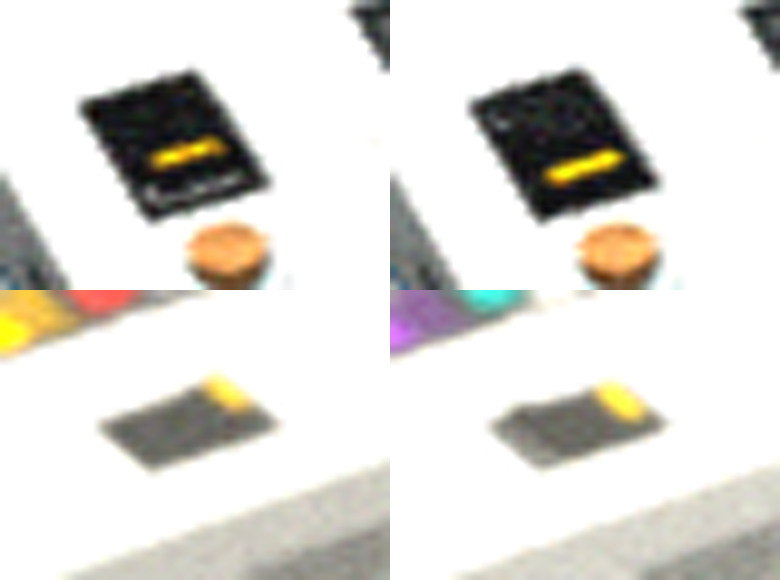

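```bash
python3 -c "
from cell import ctrl
print(ctrl.finish_job())"
```

```text
the job is handed in; nothing more can be done
None
```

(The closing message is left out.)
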